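Clamp the glued plinth

TASK

A small two-tone wooden plinth, freshly glued, stands loose between the jaws of the orange bar clamp. Squeeze that clamp's grip together and let it go again, as many times as it takes, until its sliding jaw holds the plinth firmly, then let go of the clamp. Work the clamp only by its grip, do not push the jaw by hand, and leave the blue clamp, which is already tight, alone.

Things in the scene. Friction and masses are not known exactly. Their poses are not given: they have to be found in the camera images.
- orange_grip (a point): Squeeze point of the clamp with orange parts (fixed on a board), 98 mm up, midway between two upright leaves: black at -x, orange trigger at +x, 27 mm wide, 60 to 121 mm up. x: level, along the bar to the jaws. 60 mm over the leaves at rest, 32 squeezed; linked, each moves 14 mm; 9 N spring. Each squeeze (11+ mm a leaf, grip 20-40 N) ratchets the jaw 8 mm in; then let the leaves part fully.
- orange_jaw: Sliding jaw of the orange clamp, on a notched bar: dark upright, orange strip on top (89 mm up), black sprung pad on its inner side. Origin: bench level, under the pad's unpressed face; axes as orange_grip, starts 165 to 180 mm ahead (+x) of it and moves towards it. Pad spring: 1.5 N plus 1.5 N per mm, 14 mm at most. Firm = pad pressed in 6 mm (10 N) or more; more squeezing does no harm.
- plinth: Loose wooden block, one half pale, one dark: 40 mm along the bar (x), 70 wide, 45 high, 0.12 kg. Origin: centre of its underside, on rails 34 mm up between the jaws. The jaw pushes it against the fixed jaw (face 105 mm ahead of orange_grip), so the pad bears on it once the jaw origin is 145 mm ahead of orange_grip; firm at 139 mm or less (last notches: 144 mm, loose; 136, firm).
- blue_trigger (a joint): Trigger travel of the other clamp, same shape with blue parts, holding a dark frame moulding: 0 = let go, 0.014 m = fully squeezed. Not to be worked.

How it is judged (in metres and radians):
At the end, for the whole second after the job is handed in: The plinth is held in the orange clamp with the sliding jaw pressing on it with more than 9 N (jaw origin less than 141 mm ahead of the grip point), upright and square to the jaws within 10 degrees, at rest (contact force between orange_jaw and plinth above 9 N and x of orange_jaw in the frame of orange_grip below 0.141 m and angle between plinth's own z axis and vertical below 0.17 rad and angle between the x axis of plinth and the x axis of orange_grip, either way round below 0.17 rad and linear speed of plinth below 0.02 m/s); the robot touches nothing.
It fails at once if the robot pushes the sliding jaw (more than 3 N) (contact force between any of the fingers, the arm and orange_jaw above 3 N).
It fails at once if the blue clamp's trigger is squeezed (more than 4 mm) (value of joint blue_trigger above 0.004 m).
It also fails if it takes over 53 s, if anything falls off the work surface, if the arm or the gripper's body presses on something with over 40 N, if the wrist force passes 120 N, or if a joint passes its speed limit or range.

ROBOT

A 6-joint arm with a two-finger parallel gripper is mounted at the origin on the work surface. World frame = base frame: x ahead of the robot, y to its left, z up, the work surface at z = 0. Lengths are in mm, angles in rad, forces in N, time in s.
With the tool pointing down it reaches from about 375 to 900 mm from the base axis. Payload 3.1 kg.
Tool frame: the origin (TCP) lies midway between the tips of the shut fingers; the grasp point (between the pads) lies 19 mm behind it; z points along the fingers, y is the line along which they close (so a half turn about z gives the same grasp; the last joint's range is limited). The gripper opens to 87 mm and grips with 3 to 60 N. Pads are 19 mm wide; open, the fingers measure 117 mm over their backs; the gripper's body (75 mm by 190 mm) begins 51 mm behind the grasp point.
Start: joints at [1.097, 0.527, 1.433, -0, 1.181, -0.178], TCP at [181.552, 598.026, 222.548] pointing down, gripper open.
Joint ranges: [-3.08, 3.08], [-0.75, 2.2], [0.22, 2.44], [-1.43, 4.57], [0, 2.65], [-2.85, 2.85]. Speed limits (rad/s): [2.79, 2.79, 3.14, 3.14, 3.14, 3.14].

INTERFACE

Orientations are given as a rotation vector (axis times angle).
In Python, from cell import arm gives the robot as it stands.
- The arm moves only by the tool arm_command, never from a script. Its argument "increments" is text: rows parted by semicolons, each of 6 numbers parted by spaces: the shift along the tool's x, y, z in m, then the turn, a rotation vector about the tool's x, y, z in degrees. A call has 1 to 12 rows; each row is the pose to reach, as a shift and turn from the pose commanded when the call began, along the tool's axes at that moment; what a row does not reach only later rows make up. A row lasts 1/12 s, in which the tool goes at most 41.7 mm and 7.16 degrees, less where a joint would pass 70% of its speed; a pose out of reach is approached as far as the arm can. A call with a gripper value outside its range is refused whole. "gripper" is the finger opening in m, from 0 to 0.087, set as the call begins (left out, the last holds). The fingers move at their own pace and stop on an object; "force" is the grip in N (left out, the last holds). Time passes only in rows, so rows that repeat a pose let the fingers close. It gives the time, the measured TCP pose, the force, the opening and the grip force at its end, in the units of the state.
- arm.observe(): the state, without advancing time (a new reading comes with each control period).
- arm.capture(name): name is "scene" or "side" or "wrist"; returns a dict with "color" (384x512x3 uint8, red, green, blue), "mtx" (3x3 intrinsics, pixels), "eye" and "rotation" of the camera in the world. Camera axes: x right, y down, z forward; pixel columns grow to the right and rows downward; lengths in mm; the calibration is good to about 2 mm. A picture is of the moment at which its call begins. There is no depth.
- arm.finish_job(): hands the job in; it is judged then, once.
The state is a dict: "time_s": time; "joint_pos": joint angles; "dq": joint speeds; "joint_torque": joint torques, N m; "eef_pos": TCP position; "orientation": TCP orientation; "wrist_force": force on the tool from outside, world axes, zero at the start; "ft_torque": the same for the moment, N m; "opening": finger opening in mm; "gripper_force": force on a finger pad.
Only numpy, scipy, OpenCV 4.12 (cv2) and the standard library are available. Lean on these libraries where they do the work, as an engineer would, in place of code of your own. Each camera call takes 0.05 s, during which the arm holds its last target. There are 200 camera calls.

## Working session

There is one attempt and no reset: what is moved stays moved. The work goes in short steps, Python scripts to look and compute and a tool call to move; the robot and the scene stay as the last step left them, time stands still between calls to the robot, and variables do not carry over. Pictures are saved under pics/ and viewed, at most 10 in all, crops included, and the job is handed in when it is done.

Besides the shell and the picture viewer there is one more tool, called after "Emit:" as name(argument=value, ...) on one line, values as JSON. arm_command: Moves the arm, as the interface text tells. Its arguments: {"type":"object","properties":{"increments":{"type":"string"},"gripper":{"type":"number"},"force":{"type":"number"}},"required":["increments"]}

```bash
mkdir -p pics; ls; python3 - <<'E'
from cell import arm
import cv2, pickle
d={}
for n in ("scene","side","wrist"):
    c=arm.capture(n); d[n]=c; cv2.imwrite(f"pics/{n}0.png",c["color"][:,:,::-1]); print(n,c["eye"],c["rotation"],c["mtx"])
pickle.dump(d,open("cap0.pkl","wb"))
print(arm.observe())
im=cv2.hconcat([d["scene"]["color"],d["side"]["color"]])
E
```

```text
pics
scene [1098.54791227  495.50797563  817.52389419] [-1.05125651 -2.42687573  0.99177238] [[433.37673312   0.         258.54888707]
 [  0.         433.37673312 185.09455806]
 [  0.           0.           1.        ]]
side [371.63617767 593.34030886 721.50522457] [-0.46024237  2.78252715 -1.10168307] [[414.44143174   0.         254.07357693]
 [  0.         414.44143174 192.95975108]
 [  0.           0.           1.        ]]
wrist [107.58556424 620.68492911 383.89271469] [2.33154074 1.72880411 0.24750598] [[313.31009493   0.         254.31046235]
 [  0.         313.31009493 186.8072223 ]
 [  0.           0.           1.        ]]
{'time_s': 0.15, 'joint_pos': array([ 1.09750457e+00,  5.28259570e-01,  1.43360312e+00,  2.23282740e-05,
        1.18138576e+00, -1.78513850e-01]), 'dq': array([-0.00096635, -0.00326819, -0.00217936,  0.00138308,  0.00117227,
        0.0014732 ]), 'joint_torque': array([ 2.87564592e-05, -4.40433204e+01, -1.76842189e+01,  6.33134460e-02,
        5.52846410e-02, -9.79030642e-05]), 'eef_pos': array([181.29699669, 597.54863457, 221.7937043 ]), 'orientation': array([-4.61293737e-01, -3.10698455e+00,  2.45319304e-03]), 'wrist_force': array([-0.35429102,  0.37320757, -0.15546228]), 'ft_torque': array([-0.02189754, -0.05912922, -0.02593037]), 'gripper_force': 0.0, 'opening': 87.04325644019801}
```

View pics/scene0.png

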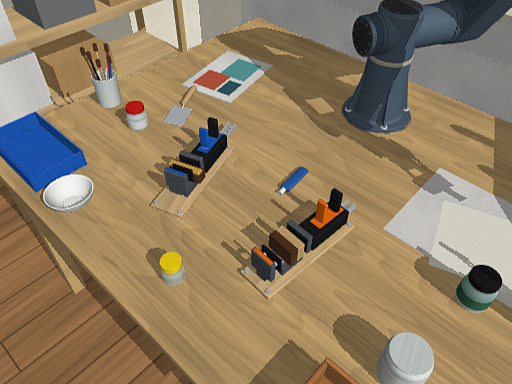

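View pics/side0.png

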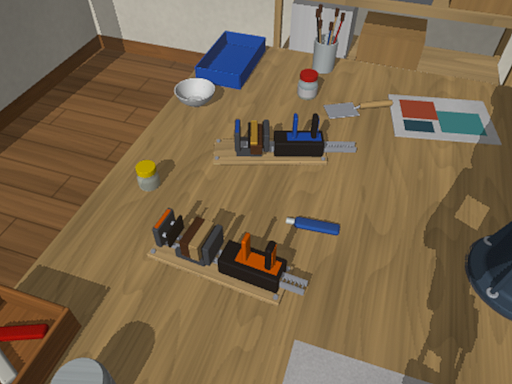

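The orange clamp is in the near half: in scene the trigger is at about (325,210), the black leaf at (336,200) and the jaw at (263,262). In side they are at (246,245), (271,255) and (163,225). The blue clamp is well away from it. Next I'll zoom in.

```bash
python3 - <<'E'
import pickle,cv2
d=pickle.load(open("cap0.pkl","rb"))
a=d["scene"]["color"][180:300,240:360]; b=d["side"]["color"][200:310,145:315]
a=cv2.resize(a,(390,390),interpolation=cv2.INTER_CUBIC); b=cv2.resize(b,(int(170*390/110*.66),int(390*.66)),interpolation=cv2.INTER_CUBIC)
b=cv2.copyMakeBorder(b,0,390-b.shape[0],0,0,cv2.BORDER_CONSTANT)
cv2.imwrite("pics/z0.png",cv2.hconcat([a,b])[:,:,::-1]); print(a.shape,b.shape)
E
```

```text
(390, 390, 3) (390, 397, 3)
```

View pics/z0.png

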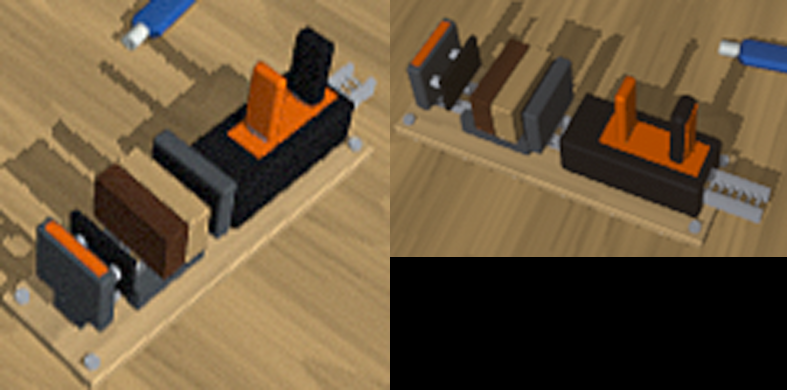

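Zoomed in, the trigger, black leaf and jaw strip can be told apart in both views. Next I'll measure by casting rays onto the known heights and cross-check the two views.

```bash
cat > h.py <<'E'
import numpy as np,cv2
from scipy.spatial.transform import Rotation as R
def ray(c,uv):
    rot=np.array(c["rotation"]); rot=R.from_rotvec(rot).as_matrix() if rot.size==3 else rot
    v=rot@np.linalg.solve(c["mtx"],[uv[0],uv[1],1]); return np.array(c["eye"]),v/np.linalg.norm(v)
def plane(c,uv,z):
    e,v=ray(c,uv); return e+v*(z-e[2])/v[2]
def tri(c1,u1,c2,u2):
    e1,v1=ray(c1,u1); e2,v2=ray(c2,u2)
    t=np.linalg.lstsq(np.c_[v1,-v2],e2-e1,rcond=None)[0]; p,q=e1+t[0]*v1,e2+t[1]*v2
    return (p+q)/2,np.linalg.norm(p-q)
def orange(c):
    h=cv2.cvtColor(c["color"],cv2.COLOR_RGB2HSV); m=cv2.inRange(h,(5,190,120),(16,255,255))
    n,l,s,ce=cv2.connectedComponentsWithStats(m); return [(s[i],ce[i],l==i) for i in range(1,n) if s[i][4]>8]
E
python3 - <<'E'
import pickle; from h import *
np.set_printoptions(precision=1,suppress=True)
d=pickle.load(open("cap0.pkl","rb")); S,D=d["scene"],d["side"]
for n in("scene","side"):
    print(n,[(s,ce) for s,ce,_ in orange(d[n])])
zs=lambda u,v:(240+u/3.25,180+v/3.25); zd=lambda u,v:(145+(u-390)/2.34,200+v/2.36)
for nm,a,b,z in(("trig",zs(269,69),zd(627,82),121),("blk",zs(315,37),zd(686,101),121),("strip",zs(77,248),zd(432,42),89),
  ("stripA",zs(47,222),zd(447,22),89),("stripB",zs(105,271),zd(416,63),89)):
    print(nm,plane(S,a,z),plane(D,b,z),*tri(S,a,D,b))
E
```

```text
scene [(array([310, 199,  34,  30, 395], dtype=int32), array([323.6, 214. ])), (array([254, 248,  19,  17,  83], dtype=int32), array([263. , 255.9]))]
side [(array([406, 101,  10,   1,  10], dtype=int32), array([410.5, 101. ])), (array([420, 102,   9,   1,   9], dtype=int32), array([424., 102.])), (array([403, 113,   6,   4,   9], dtype=int32), array([404.7, 115.3])), (array([414, 117,   9,   1,   9], dtype=int32), array([418., 117.])), (array([427, 117,  10,   2,  11], dtype=int32), array([431.9, 117.9])), (array([154, 209,  17,  19,  81], dtype=int32), array([161.9, 218.2])), (array([235, 233,  47,  43, 602], dtype=int32), array([255.5, 258.8]))]
trig [525.2 167.7 121. ] [528.4 162.  121. ] [527.3 167.5 125.2] 4.116805554017806
blk [479.2 172.6 121. ] [479.8 164.4 121. ] [479.6 170.5 124. ] 6.634228806922325
strip [704.7 157.3  89. ] [706.5 152.8  89. ] [705.1 156.5  91.3] 3.4759589901570527
stripA [703.  129.9  89. ] [704.5 128.7  89. ] [703.7 130.3  90.6] 0.7029099277275004
stripB [705.5 181.5  89. ] [708.7 177.2  89. ] [706.7 181.3  92.5] 3.092206636057508
```

Both views agree. The grip is near (503,167), the clamp x axis is yawed about -3.2°, and the leaf spacing and strip distance match the sizes given. I'll move above it, keeping the height.

Emit:
arm_command(increments="-0.03 -0.02 0 0 0 6;-0.07 -0.05 0 0 0 13;-0.105 -0.077 0 0 0 20;-0.138 -0.102 0 0 0 27;-0.17 -0.126 0 0 0 34;-0.203 -0.15 0 0 0 41;-0.236 -0.174 0 0 0 48;-0.27 -0.198 0 0 0 55;-0.302 -0.222 0 0 0 62;-0.335 -0.247 0 0 0 69;-0.368 -0.271 0 0 0 76;-0.4 -0.295 0 0 0 76.4", gripper=0.087, force=30)

```text
time_s: 1.15
eef_pos: [477.8, 199.9, 222.5]
orientation: [-2.289, -2.151, 0.0]
wrist_force: [0.0, 0.9, -0.1]
opening: 86.9
gripper_force: 0.0
```

Emit:
arm_command(increments="-0.032 0.027 0 0 0 0;-0.032 0.027 0.02 0 0 0;-0.032 0.027 0.03 0 0 0;-0.032 0.027 0.03 0 0 0;-0.032 0.027 0.03 0 0 0")

```text
time_s: 1.57
eef_pos: [500.3, 168.8, 191.6]
orientation: [-2.281, -2.156, 0.004]
wrist_force: [0.3, -0.3, 0.0]
opening: 86.9
gripper_force: 0.0
```

```bash
python3 - <<'E'
from cell import arm
import cv2,pickle
from h import *
c={n:arm.capture(n) for n in("wrist","scene","side")}; pickle.dump(c,open("cap1.pkl","wb"))
cv2.imwrite("pics/w1.png",c["wrist"]["color"][:,:,::-1]); o=arm.observe()
print(o["eef_pos"],R.from_rotvec(o["orientation"]).as_matrix().round(3),o["joint_pos"])
for n in c: print(n,[(s,ce.round(1)) for s,ce,_ in orange(c[n]) if s[4]>30])
E
```

```text
[501.65486988 169.46198707 193.13381176] [[ 0.055  0.998  0.001]
 [ 0.998 -0.055  0.   ]
 [ 0.     0.001 -1.   ]] [1.14511793e-01 4.38859974e-01 1.70361072e+00 1.25369746e-04
 9.98463375e-01 1.69588896e-01]
wrist [(array([ 213,  161,   89,   50, 2360], dtype=int32), array([263.9, 177.6])), (array([479, 162,  22,  54, 518], dtype=int32), array([489.7, 188.2]))]
scene [(array([310, 199,  34,  30, 395], dtype=int32), array([323.6, 214. ])), (array([254, 248,  19,  17,  82], dtype=int32), array([263.1, 255.9]))]
side [(array([154, 209,  17,  19,  78], dtype=int32), array([161.9, 218.3])), (array([235, 233,  47,  43, 661], dtype=int32), array([255.8, 258.4]))]
```

View pics/w1.png

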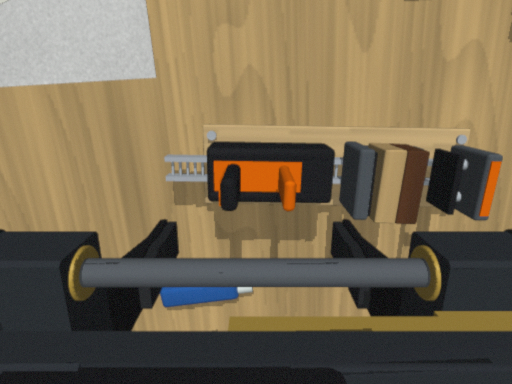

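The wrist view shows the black leaf top at about (229,200), the trigger top at (288,198), the orange plate at x 214-301, y 161-192, and the strip at (490,188). Clamp is aligned with the fingers.

```bash
python3 - <<'E'
import pickle; from h import *
np.set_printoptions(precision=1,suppress=True)
c=pickle.load(open("cap1.pkl","rb")); W=c["wrist"]
print(W["eye"])
for nm,u,z in(("blk top",(229,198),121),("trig top",(288,197),121),("strip",(489.7,188.2),89),("s1",(495,163),89),("s2",(485,215),89),("plate1",(214,176.5),60),("plate2",(301,176.5),60),("board hole",(211,135),15),("board hole2",(462,137),15)):
    print(nm,plane(W,u,z))
im=W["color"][140:225,195:315]; cv2.imwrite("pics/w1z.png",cv2.resize(im,None,fx=6,fy=6,interpolation=cv2.INTER_CUBIC)[:,:,::-1])
E
```

```text
[505.3 246.5 353.8]
blk top [480.4 170.7 121. ]
trig top [526.5 169.  121. ]
strip [706.6 156.7  89. ]
s1 [707.7 179.2  89. ]
s2 [706.2 131.5  89. ]
plate1 [461.1 173.5  60. ]
plate2 [545.1 168.9  60. ]
board hole [455.4 208.4  15. ]
board hole2 [724.4 191.2  15. ]
```

View pics/w1z.png

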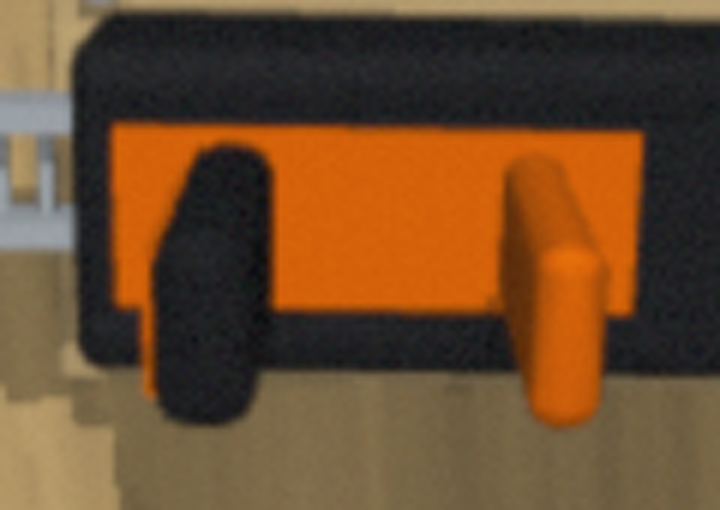

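The grip is at about (504,170). I'll descend to TCP height 79 mm.

Emit:
arm_command(increments="0.001 0.002 0.03 0 0 0;0.001 0.002 0.06 0 0 0;0.001 0.002 0.085 0 0 0;0.001 0.002 0.1 0 0 0;0.001 0.002 0.11 0 0 0;0.001 0.002 0.113 0 0 0;0.001 0.002 0.113 0 0 0;0.001 0.002 0.113 0 0 0")

```text
time_s: 2.38
eef_pos: [504.9, 169.5, 80.5]
orientation: [2.283, 2.157, 0.003]
wrist_force: [0.1, 0.2, 0.4]
opening: 86.8
gripper_force: 0.0
```

Emit:
arm_command(increments="0 0 0 0 0 0;0 0 0 0 0 0;0 0 0 0 0 0;0 0 0 0 0 0;0 0 0 0 0 0;0 0 0 0 0 0;0 0 0 0 0 0;0 0 0 0 0 0;0 0 0 0 0 0;0 0 0 0 0 0", gripper=0.026, force=30)

```text
time_s: 3.22
eef_pos: [502.5, 169.1, 79.7]
orientation: [-2.283, -2.155, 0.004]
wrist_force: [-4.2, 0.5, 5.4]
opening: 31.3
gripper_force: 30.0
```

Emit:
arm_command(increments="0 0 0 0 0 0;0 0 0 0 0 0;0 0 0 0 0 0;0 0 0 0 0 0;0 0 0 0 0 0;0 0 0 0 0 0;0 0 0 0 0 0;0 0 0 0 0 0", gripper=0.08)

```text
time_s: 3.88
eef_pos: [506.2, 169.1, 79.7]
orientation: [2.282, 2.155, 0.005]
wrist_force: [1.1, 0.3, -0.1]
opening: 75.1
gripper_force: 0.0
```

```bash
cat > jaw.py <<'E'
from cell import arm
from h import *
np.set_printoptions(precision=1,suppress=True)
for n in("scene","side","wrist"):
    c=arm.capture(n); print(n,[(plane(c,ce,89),s[4]) for s,ce,_ in orange(c) if s[4]>30])
print(arm.observe()["opening"])
E
python3 jaw.py
```

```text
scene [(array([533.6, 186.4,  89. ]), np.int32(244)), (array([695.6, 156.2,  89. ]), np.int32(81))]
side [(array([698.5, 155.2,  89. ]), np.int32(76)), (array([502.5, 187.4,  89. ]), np.int32(593))]
wrist [(array([509.2, 183.5,  89. ]), np.int32(5193)), (array([531., 139.,  89.]), np.int32(217))]
78.80288352332595
```

The jaw moved about 8 mm on one squeeze, so I'll keep cycling.

Emit:
arm_command(increments="0 -0.001 0 0 0 0;0 -0.001 0 0 0 0;0 -0.001 0 0 0 0;0 -0.001 0 0 0 0;0 -0.001 0 0 0 0;0 -0.001 0 0 0 0;0 -0.001 0 0 0 0;0 -0.001 0 0 0 0;0 -0.001 0 0 0 0;0 -0.001 0 0 0 0", gripper=0.026)

```text
time_s: 4.87
eef_pos: [502.6, 169.1, 79.6]
orientation: [-2.284, -2.156, 0.001]
wrist_force: [-2.7, 0.2, 3.8]
opening: 30.8
gripper_force: 30.0
```

Emit:
arm_command(increments="0 0 0 0 0 0;0 0 0 0 0 0;0 0 0 0 0 0;0 0 0 0 0 0;0 0 0 0 0 0;0 0 0 0 0 0;0 0 0 0 0 0;0 0 0 0 0 0;0 0 0 0 0 0", gripper=0.08)

```text
time_s: 5.62
eef_pos: [504.4, 169.2, 79.7]
orientation: [2.283, 2.156, 0.003]
wrist_force: [0.8, -0.1, 0.8]
opening: 77.8
gripper_force: 0.0
```

Emit:
arm_command(increments="0 0 0 0 0 0;0 0 0 0 0 0;0 0 0 0 0 0;0 0 0 0 0 0;0 0 0 0 0 0;0 0 0 0 0 0;0 0 0 0 0 0;0 0 0 0 0 0;0 0 0 0 0 0;0 0 0 0 0 0", gripper=0.026)

```text
time_s: 6.45
eef_pos: [502.6, 169.1, 79.6]
orientation: [-2.284, -2.156, 0.001]
wrist_force: [-3.5, -0.3, 2.3]
opening: 31.0
gripper_force: 30.0
```

Emit:
arm_command(increments="0 0 0 0 0 0;0 0 0 0 0 0;0 0 0 0 0 0;0 0 0 0 0 0;0 0 0 0 0 0;0 0 0 0 0 0;0 0 0 0 0 0;0 0 0 0 0 0;0 0 0 0 0 0", gripper=0.08)

```text
time_s: 7.2
eef_pos: [504.4, 169.2, 79.7]
orientation: [2.283, 2.156, 0.003]
wrist_force: [-0.1, 0.7, 1.1]
opening: 78.2
gripper_force: 0.0
```

```bash
python3 jaw.py
```

```text
scene [(array([533.4, 186.6,  89. ]), np.int32(243)), (array([679.6, 158.4,  89. ]), np.int32(80))]
side [(array([682.5, 156. ,  89. ]), np.int32(80)), (array([502.9, 187.2,  89. ]), np.int32(591))]
wrist [(array([508.6, 183.5,  89. ]), np.int32(5228)), (array([531.3, 138.9,  89. ]), np.int32(223))]
79.77956771369932
```

8 mm per squeeze again. Two more squeezes.

Emit:
arm_command(increments="0 0 0 0 0 0;0 0 0 0 0 0;0 0 0 0 0 0;0 0 0 0 0 0;0 0 0 0 0 0;0 0 0 0 0 0;0 0 0 0 0 0;0 0 0 0 0 0;0 0 0 0 0 0;0 0 0 0 0 0", gripper=0.026)

```text
time_s: 8.18
eef_pos: [502.5, 169.2, 79.5]
orientation: [-2.284, -2.156, 0.001]
wrist_force: [-2.5, 0.6, 1.9]
opening: 31.0
gripper_force: 30.0
```

Emit:
arm_command(increments="0 0 0 0 0 0;0 0 0 0 0 0;0 0 0 0 0 0;0 0 0 0 0 0;0 0 0 0 0 0;0 0 0 0 0 0;0 0 0 0 0 0;0 0 0 0 0 0;0 0 0 0 0 0", gripper=0.08)

```text
time_s: 8.93
eef_pos: [504.3, 169.2, 79.7]
orientation: [2.283, 2.156, 0.003]
wrist_force: [-0.0, -0.7, -0.6]
opening: 78.5
gripper_force: 0.0
```

Emit:
arm_command(increments="0 0 0 0 0 0;0 0 0 0 0 0;0 0 0 0 0 0;0 0 0 0 0 0;0 0 0 0 0 0;0 0 0 0 0 0;0 0 0 0 0 0;0 0 0 0 0 0;0 0 0 0 0 0;0 0 0 0 0 0", gripper=0.026)

```text
time_s: 9.77
eef_pos: [502.6, 169.2, 79.5]
orientation: [-2.284, -2.156, 0.001]
wrist_force: [-1.9, 0.7, 1.6]
opening: 30.9
gripper_force: 30.0
```

Emit:
arm_command(increments="0 0 0 0 0 0;0 0 0 0 0 0;0 0 0 0 0 0;0 0 0 0 0 0;0 0 0 0 0 0;0 0 0 0 0 0;0 0 0 0 0 0;0 0 0 0 0 0;0 0 0 0 0 0", gripper=0.08)

```text
time_s: 10.52
eef_pos: [504.3, 169.2, 79.7]
orientation: [2.283, 2.156, 0.003]
wrist_force: [0.2, -0.1, -0.4]
opening: 77.7
gripper_force: 0.0
```

```bash
python3 jaw.py; python3 - <<'E'
from cell import arm; import cv2
a=arm.capture("scene")["color"][190:300,235:355]; b=arm.capture("side")["color"][195:305,150:310]
r=lambda i:cv2.resize(i,None,fx=2.8,fy=2.8,interpolation=cv2.INTER_CUBIC)
cv2.imwrite("pics/z2.png",cv2.hconcat([r(a),r(b)])[:,:,::-1])
E
```

```text
scene [(array([533.7, 186.6,  89. ]), np.int32(240)), (array([663.9, 158.8,  89. ]), np.int32(81))]
side [(array([667.1, 157.3,  89. ]), np.int32(80)), (array([502.8, 187.2,  89. ]), np.int32(593))]
wrist [(array([508.6, 183.4,  89. ]), np.int32(5231)), (array([531.4, 139. ,  89. ]), np.int32(218))]
79.26591712868887
```

View pics/z2.png

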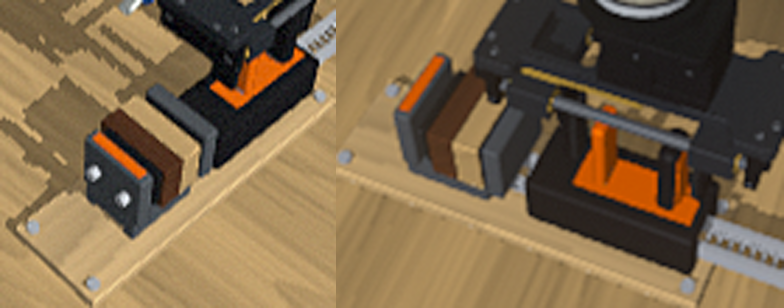

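In both views the pad is against the plinth, the plinth against the fixed jaw, and two pins show through the jaw's back at (93,173) and (125,197), so the pad is pressed in. I'll do one more squeeze for certainty, since extra is harmless.

Emit:
arm_command(increments="0 0 0 0 0 0;0 0 0 0 0 0;0 0 0 0 0 0;0 0 0 0 0 0;0 0 0 0 0 0;0 0 0 0 0 0;0 0 0 0 0 0;0 0 0 0 0 0;0 0 0 0 0 0;0 0 0 0 0 0", gripper=0.026)

```text
time_s: 11.6
eef_pos: [502.7, 169.2, 79.5]
orientation: [-2.284, -2.156, 0.001]
wrist_force: [-1.6, -0.5, 1.8]
opening: 38.8
gripper_force: 30.0
```

Emit:
arm_command(increments="0 0 0 0 0 0;0 0 0 0 0 0;0 0 0 0 0 0;0 0 0 0 0 0;0 0 0 0 0 0;0 0 0 0 0 0;0 0 0 0 0 0;0 0 0 0 0 0;0 0 0 0 0 0;0 0 0 0 0 0", gripper=0.085)

```text
time_s: 12.43
eef_pos: [503.5, 169.1, 79.6]
orientation: [2.284, 2.156, 0.001]
wrist_force: [-0.2, -0.9, 0.2]
opening: 84.3
gripper_force: 0.0
```

```bash
python3 jaw.py
```

```text
scene [(array([533.1, 187.1,  89. ]), np.int32(232)), (array([663.8, 158.7,  89. ]), np.int32(83))]
side [(array([667.1, 157.3,  89. ]), np.int32(80)), (array([502.2, 187.1,  89. ]), np.int32(601))]
wrist [(array([508.6, 183.4,  89. ]), np.int32(5228)), (array([531.4, 138.9,  89. ]), np.int32(221))]
84.6611797802672
```

The extra squeeze stopped short and the jaw didn't move, so it is at the last notch (136 mm, firm). I'll withdraw straight up.

Emit:
arm_command(increments="0 0 -0.01 0 0 0;0 0 -0.03 0 0 0;0 0 -0.06 0 0 0;0 0 -0.09 0 0 0;0 0 -0.12 0 0 0;0 0 -0.14 0 0 0;0 0 -0.15 0 0 0;0 0 -0.15 0 0 0;0 0 -0.15 0 0 0;0 0 -0.15 0 0 0", gripper=0.087)

```text
time_s: 13.42
eef_pos: [502.0, 169.0, 228.2]
orientation: [-2.283, -2.155, 0.004]
wrist_force: [0.4, -1.0, -0.6]
opening: 87.0
gripper_force: 0.0
```

```bash
python3 jaw.py; python3 - <<'E'
from cell import arm; import cv2
cv2.imwrite("pics/w3.png",arm.capture("wrist")["color"][:,:,::-1])
E
```

```text
scene [(array([528.6, 177.3,  89. ]), np.int32(397)), (array([663.8, 158.7,  89. ]), np.int32(82))]
side [(array([667.1, 157.3,  89. ]), np.int32(80)), (array([502.6, 184.3,  89. ]), np.int32(652))]
wrist [(array([508.6, 176.8,  89. ]), np.int32(1895)), (array([665.9, 159.6,  89. ]), np.int32(399))]
87.2392620787604
```

View pics/w3.png

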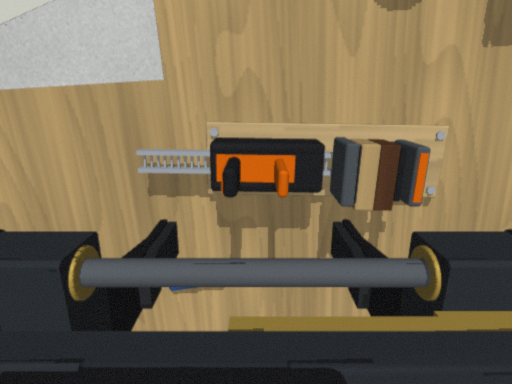

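The plinth, at (377,173), is held square between the fixed jaw at (344,170) and the sliding jaw at (412,172). The leaves are fully parted and the gripper is clear.

```bash
python3 -c "
from cell import arm
print(arm.finish_job())"
```

```text
the job is handed in; nothing more can be done
None
```

The job is handed in: five ratcheting squeezes moved the orange jaw 40 mm to what I infer is its 136 mm notch (a sixth squeeze did not move it), the plinth is held square, the gripper is clear, and I did not go near the blue clamp; the hand-in returned no verdict.

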